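# Pack two tools under the cantilever tray

### The arm

A 6-joint arm with a two-finger parallel gripper is mounted at the origin on the work surface. World frame = base frame: x ahead of the robot, y to its left, z up, the work surface at z = 0. Lengths are in m, angles in rad, forces in N, time in s.
With the tool pointing down it reaches from about 0.3 to 0.875 m from the base axis. Payload 6.4 kg.
Tool frame: the origin (TCP) lies midway between the tips of the shut fingers; the grasp point (between the pads) lies 19 mm behind it; x points along the fingers, y is the direction in which the jaws open and shut, and the axes are right-handed (so a half turn about x gives the same grasp; the last joint's range is limited). The gripper opens to 85 mm and grips with 20 to 120 N. Pads are 22 mm wide; open, the fingers measure 114 mm over their backs; the gripper's body (76 mm by 85 mm) begins 54 mm behind the grasp point. The pads swing forward as they close: fully open they stand 13 mm farther back than shut.
Start: joints at [1.131, 0.181, 1.607, -0, 1.354, -0.206], TCP at [0.133, 0.559, 0.231] pointing down, gripper open.
Joint ranges: [-2.99, 2.99], [-0.89, 2.07], [0.3, 2.58], [-1.14, 4.28], [0, 2.63], [-3.12, 3.12]. Speed limits (rad/s): [2.57, 2.57, 3.01, 3.14, 3.14, 3.14].

### API

Orientations are given as a unit quaternion [w, x, y, z].
In Python, from station import manip, viewer gives the robot as it stands.
- The arm moves only by the tool step_arm, never from a script. Its argument "deltas" is a list that holds one entry, the list of rows, each a list of 7 numbers: the shift along the tool's x, y, z in cm, then the turn, a rotation vector about the tool's x, y, z in rad, then the gripper command: -1 is shut, 1 is fully open, values between are in proportion. A call has 1 to 20 rows; each row is the pose to reach, as a shift and turn from the pose measured when the call began, along the tool's axes at that moment; what a row does not reach only later rows make up. A row lasts 1/8 s, in which the tool goes at most 62.5 mm and 10.7 degrees, less where a joint would pass 70% of its speed; a pose out of reach is approached as far as the arm can. A call with a gripper value outside its range is refused whole. The fingers move at their own pace and stop on an object; "newtons" is the grip in N (left out, the last holds). Time passes only in rows, so rows that repeat a pose let the fingers close. It gives the time, the measured TCP pose, the force and the opening at its end, in the units of the state.
- manip.get_state(): the state, without advancing time (a new reading comes with each control period).
- viewer.capture(name): name is "scene" or "side" or "wrist"; returns a dict with "frame" (420x560x3 uint8, red, green, blue), "z_map" (420x560 float32, m along the optical axis (not along the pixel's ray), 0 where there is no reading), "fovy" (degrees; the focal length in pixels is half the picture's height over the tangent of half this angle, whatever the lens; pixels are square), "cx", "cy" (the principal point, pixels), "k1" (the pictures are not rectified: a ray, as slopes to the right and down, at radius r is drawn at 1 + k1 r^2 times it, then the intrinsics apply), "extrinsics" (4x4, takes a point from world to camera coordinates); the wrist camera has in their place "T_tool_cam" (4x4, takes a point from camera to tool coordinates, whose origin is the TCP and whose axes are the tool frame's). Camera axes: x right, y up, looking along -z (the intrinsics and any distortion apply to the point x, -y, -z); pixel columns grow to the right and rows downward; lengths in m; the calibration is good to about 2 mm. A picture is of the moment at which its call begins: read the wrist's pose just before it.
- manip.close_job(): hands the job in, once; it reports no verdict.
The state is a dict: "time": time; "joint_positions": joint angles; "qd": joint speeds; "effort": joint torques, N m; "tcp_pos": TCP position; "tool_rot": TCP orientation; "wrist_force": force on the tool from outside, world axes, zero at the start; "moment": the same for the moment, N m; "gripper_width": finger opening in m.
Only numpy, scipy, OpenCV 4.12 (cv2) and the standard library are available. Lean on these libraries where they do the work, as an engineer would, in place of code of your own. Each camera call takes 0.05 s, during which the arm holds its last target. There are 200 camera calls.

### The job

Swing the toolbox's top tray up and over until it is fully open, lay the black torch and the steel wrench down inside the compartment underneath without dropping them in from a height, then bring the tray gently back over until it is fully home on the box. Do not shift the canister, the charger, the battery pack or the spray can.

Things in the scene. Friction and masses are not known exactly. Their poses are not given: they have to be found in the camera images.
- box: Fixed grey steel toolbox, open on top, 220 (its x) x 150 (its y) x 52 mm high, walls and floor 5 mm, so the compartment is 210 x 140 mm and 47 mm deep. Origin: centre of its underside, on the work surface; z up. It stands at varying positions and yaws. The tray covers it when home.
- swing (a joint): Tray arm angle q: 0 = home over the compartment (stop), 1.92 rad = fully open (stop). The tray moves without turning, in the box frame by dy = 82 - 100 cos(0.611+q), dz = 100 sin(0.611+q) - 57 mm: up and over to the box's +y side, 43 mm up half-way, at the end 164 mm over at its home height. Starts at 0 to 0.35. Stiff arms: it stays where left.
- tray_top (a point): Centre of the top of the level aluminium socket tray: a closed block 214 (box x) x 146 (box y) x 42 mm high, sockets flush in its top, 0.3 kg, no handle, too wide to grip: push its long side faces, 73 mm from this point along box -y (to open) or +y (to close), with 8 to 16 N, following its arc. Home: over the box's centre, 96 mm above the work surface; underside 2 mm over the rim.
- swing_pivot (a point): Middle of the axis, along box x, on which the front pair of 100 mm steel arms (13 x 4 mm bars) turn: 22 mm above the work surface, 16 mm from the box's centre along its +y. The arms run outside the box's ends, outer faces 116 mm from its middle; a second, parallel pair pivots 46 mm further along +y. Home, they lean to -y, 35 degrees above level.
- torch: Black press-button torch lying on its side on the work surface, 135 mm long along its x (from -67.5 to +67.5). Body 30 mm wide and 30 mm high from x = -67.5 to +32.5 mm, then a round head of 38 mm diameter. About 0.22 kg. Origin: middle of its length, on its underside; z up. Grip across y, on the body.
- wrench: Steel terminal wrench lying flat, 165 mm long along its x (from -83 to +82). Handle bar 16 mm wide, z from 1 to 13 mm, from x = -50 to +48 mm; ring head 32 x 32 x 14 mm at +x, fork head 34 mm wide, 14 mm high at -x. About 0.26 kg. Origin: middle of its length, on its underside; z up. Grip across y.
- canister: Bystander: red screw-top canister, 90 mm diameter, 154 mm tall. Origin: centre of its underside.
- charger: Bystander: blue battery charger, 100 (its x) x 130 (its y) x 68 mm high. Origin: centre of its underside.
- battery: Bystander: black battery pack, 100 (its x) x 72 x 45 mm high, standing near or under where the open tray hangs. Origin: centre of its underside.
- spraycan: Bystander: upright aluminium spray can with a white cap, 56 mm diameter, 130 mm tall, standing about 125 mm from the box's centre on its -y side, somewhere along its length, in the way of a hand that pushes the tray there. Origin: centre of its underside.
Not all that is in view belongs to the job. Leave any orange look-alike of the torch alone.

How it is judged:
By the outcome, as a careful person would: the job done as asked, in the order asked, and still so for the second after the job is handed in, with the robot touching nothing.
It also fails if it takes over 72 s, if anything falls off the work surface, if the arm or the gripper's body presses on something with over 40 N, if the wrist force passes 120 N, or if a joint passes its speed limit or range.

## Working session

There is one attempt and no reset: what is moved stays moved. The work goes in short steps, Python scripts to look and compute and a tool call to move; the robot and the scene stay as the last step left them, time stands still between calls to the robot, and variables do not carry over. Pictures are saved under pics/ and viewed, about 8 in all and at most 12, crops included, and the job is handed in when it is done.

Besides the shell and the picture viewer there is one more tool, called after "Emit:" as name(argument=value, ...), one argument or row to a line, values as JSON. step_arm: Moves the arm, as the interface text tells. Its arguments: {"type":"object","properties":{"deltas":{"type":"array","items":{"type":"array","items":{"type":"array","items":{"type":"number"}}}},"newtons":{"type":"number"}},"required":["deltas"]}

```bash
mkdir -p pics; ls
cat > h.py <<'E'
import numpy as np, cv2
from station import manip, viewer
from scipy.spatial.transform import Rotation as R
def rot(s): q=s["tool_rot"]; return R.from_quat([q[1],q[2],q[3],q[0]])
def cap(n):
    s=manip.get_state(); c=viewer.capture(n)
    if n=="wrist":
        T=np.eye(4);T[:3,:3]=rot(s).as_matrix();T[:3,3]=s["tcp_pos"];c["cw"]=T@np.array(c["T_tool_cam"])
    else: c["cw"]=np.linalg.inv(np.array(c["extrinsics"]))
    return c
def dirs(c,uv):
    uv=np.atleast_2d(np.array(uv,float));f=210/np.tan(np.radians(c["fovy"])/2)
    d=(uv-[c["cx"],c["cy"]])/f; u=d.copy()
    for _ in range(20): u=d/(1+c["k1"]*(u**2).sum(1,keepdims=True))
    return np.c_[u[:,0],-u[:,1],-np.ones(len(u))]
def plane(c,uv,z):
    d=dirs(c,uv)@c["cw"][:3,:3].T;o=c["cw"][:3,3]
    return o+d*((z-o[2])/d[:,2])[:,None]
def cloud(c):
    v,u=np.mgrid[0:420,0:560];uv=np.c_[u.ravel(),v.ravel()]
    p=dirs(c,uv)*c["z_map"].ravel()[:,None]
    P=p@c["cw"][:3,:3].T+c["cw"][:3,3]; P[c["z_map"].ravel()<=0]=np.nan
    return P.reshape(420,560,3)
def save(n,im): cv2.imwrite("pics/"+n+".png",im[:,:,::-1])
def todelta(p,s=None):  # world target -> tool cm
    s=s or manip.get_state(); return rot(s).inv().apply(np.array(p)-s["tcp_pos"])*100
E
python3 - <<'E'
from h import *
s=manip.get_state();print(s)
for n in("scene","side","wrist"):
    c=cap(n);save(n+"0",c["frame"]);np.savez("/tmp/"+n,P=cloud(c));print(n,c["fovy"],c["cw"].round(3).tolist(),c["k1"])
E
```

```text
pics
{'time': 0.0, 'joint_positions': array([ 1.13068793e+00,  1.81574938e-01,  1.60800951e+00,  1.33208082e-05,
        1.35380245e+00, -2.06326177e-01]), 'qd': array([ 0.00010338,  0.0010333 ,  0.00137477, -0.00014716,  0.00197064,
        0.00017817]), 'effort': array([ 6.84917395e-04, -4.44870865e+01, -3.51343417e+01, -1.19055085e-04,
        8.97944119e-03, -1.18741676e-05]), 'tcp_pos': array([0.13295511, 0.55884599, 0.23036437]), 'tool_rot': array([ 0.70207524,  0.08186732,  0.70248694, -0.08306743]), 'wrist_force': array([-0.87977309,  0.10509778,  0.38069103]), 'moment': array([-0.00057775, -0.01559629, -0.0301023 ]), 'gripper_width': 0.08534460134707621}
scene 52.728646577814004 [[-0.88, -0.281, 0.383, 0.921], [0.474, -0.509, 0.718, 0.799], [-0.007, 0.814, 0.581, 0.757], [0.0, 0.0, 0.0, 1.0]] 0.008240031511045074
side 49.04432254517647 [[0.708, 0.408, -0.577, -0.241], [-0.706, 0.425, -0.566, -0.784], [0.014, 0.808, 0.589, 0.83], [0.0, 0.0, 0.0, 1.0]] 0.04640554982390347
wrist 58.33568771469811 [[0.233, -0.936, -0.265, 0.066], [0.973, 0.224, 0.064, 0.575], [-0.001, -0.272, 0.962, 0.373], [0.0, 0.0, 0.0, 1.0]] -0.10263102192503208
```

View pics/scene0.png

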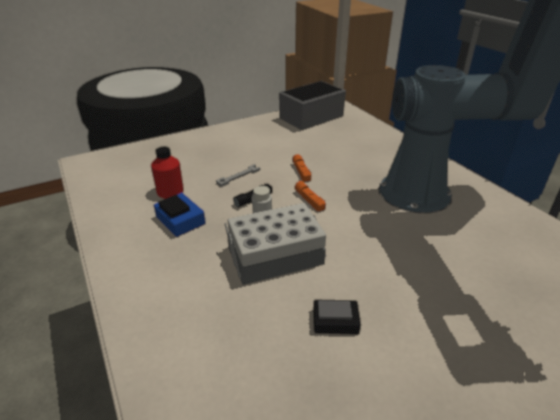

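View pics/side0.png

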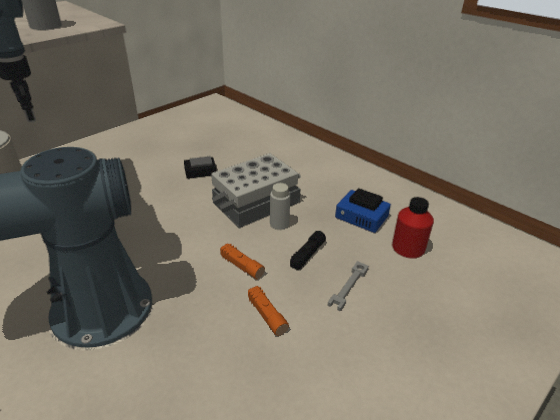

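Scene: tray/box at (275,240), spray can (262,198), black torch (253,195), wrench (238,175), battery (337,315), charger (180,213), canister (167,173). The side view has the torch at (308,250), the wrench at (349,285) and the battery at (200,167). Torch candidates are black (308,250) and orange (243,260) and (268,310), so I choose black. The only wrench is (349,285).

Run:
```python
from h import *
def rect(P):
    r=cv2.minAreaRect((P[:,:2]*1000).astype(np.float32));b=cv2.boxPoints(r)
    return np.round(r[0],1),np.round(r[1],1),round(r[2],1)
for n in("side","scene"):
    c=np.load("/tmp/%s.npz"%n)["P"]; im=cv2.imread(f"pics/{n}0.png")[:,:,::-1].astype(int)
    z=c[...,2]; print(n,"table z",np.nanmedian(z[(abs(z)<.02)]))
    for name,(u0,u1,v0,v1),zl,zh in ([("tray",(205,305,148,225),.085,.16),("torch",(286,330,226,274),.012,.06),("wrench",(326,372,258,312),.006,.03),("can",(266,296,180,232),.1,.15),("battery",(180,220,150,182),.03,.06),("charger",(332,394,184,234),.05,.09),("canister",(390,438,195,260),.1,.17)] if n=="side" else
      [("tray",(225,328,200,275),.085,.16),("torch",(230,275,180,210),.012,.06),("wrench",(212,265,160,190),.006,.03),("can",(248,276,182,215),.1,.15),("battery",(308,365,295,336),.03,.06)]):
        m=np.zeros(z.shape,bool);m[v0:v1,u0:u1]=1;m&=(z>zl)&(z<zh)
        if name=="tray": zt=np.nanpercentile(z[m],80); m&=abs(z-zt)<.006
        m=cv2.morphologyEx(m.astype(np.uint8),cv2.MORPH_OPEN,np.ones((2,2))).astype(bool)
        k,l,st,_=cv2.connectedComponentsWithStats(m.astype(np.uint8)); 
        m=l==1+np.argmax(st[1:,4]); P=c[m]; print(name,m.sum(),*rect(P),"z",np.percentile(P[:,2],[5,50,95]).round(4),"mean",P.mean(0).round(4))
```

```text
side table z 0.00016991322431703093
tray 1963 [531.6  36.6] [181.3 213.6] 80.9 z [nan nan nan] mean [nan nan nan]
torch 559 [ 489.2 -211.8] [171.7  25.7] 13.5 z [nan nan nan] mean [nan nan nan]
wrench 466 [ 463.2 -362.3] [176.3  27.5] 13.9 z [nan nan nan] mean [nan nan nan]
can 342 [566.6 -47.9] [178.4  39.6] 27.2 z [nan nan nan] mean [nan nan nan]
battery 354 [534.4 324.3] [120.2 103.8] 59.2 z [0.0276 0.0358 0.0459] mean [0.5139 0.2968 0.0369]
charger 480 [ 765.  -209.2] [157.   81.2] 11.2 z [0.0491 0.0656 0.0692] mean [ 0.7127 -0.2215  0.0624]
canister 821 [nan nan] [0. 0.] 0.0 z [nan nan nan] mean [nan nan nan]
scene table z -0.0006832014784390328
tray 3160 [455.7  59.8] [383. 145.] 36.1 z [nan nan nan] mean [nan nan nan]
torch 207 [ 531.9 -150.5] [161.7  60.1] 67.0 z [0.0078 0.0271 0.0838] mean [ 0.5155 -0.1871  0.0291]
wrench 215 [ 454.1 -356.4] [176.   32.6] 11.6 z [nan nan nan] mean [nan nan nan]
can 295 [ 477.8 -130.3] [198.5  49.3] 62.0 z [0.0968 0.1161 0.1302] mean [ 0.5132 -0.0606  0.1129]
battery 1148 [511.2 303.2] [ 92.5 101.5] 57.7 z [nan nan nan] mean [nan nan nan]
```

Run:
```python
from h import *
for n in("side","scene"):
    c=np.load("/tmp/%s.npz"%n)["P"]; z=np.nan_to_num(c[...,2],nan=-1)
    gz=np.maximum(abs(cv2.Sobel(z,-1,1,0)),abs(cv2.Sobel(z,-1,0,1)))
    for name,(u0,u1,v0,v1),zl,zh in ([("tray",(205,305,148,225),.085,.16),("torch",(286,330,226,274),.008,.045),("wrench",(326,372,258,312),.005,.018),("can",(266,296,180,232),.11,.14),("battery",(180,220,150,182),.035,.05),("charger",(332,394,184,234),.055,.075),("canister",(390,438,195,260),.08,.16)] if n=="side" else
      [("tray",(225,328,200,275),.085,.16),("torch",(230,275,180,210),.008,.045),("wrench",(212,265,160,190),.005,.018),("can",(248,276,182,215),.11,.14),("battery",(308,365,295,336),.035,.05),("charger",(150,206,190,235),.055,.075)]):
        m=np.zeros(z.shape,bool);m[v0:v1,u0:u1]=1;m&=(z>zl)&(z<zh)
        if name=="tray":
            h,e=np.histogram(z[m],bins=75,range=(.085,.16));zt=e[h.argmax()];m&=(abs(z-zt-.0005)<.003)
        P=c[m];md=np.median(P,0);P=P[np.linalg.norm(P[:,:2]-md[:2],axis=1)<.14]
        r=cv2.minAreaRect((P[:,:2]*1000).astype(np.float32))
        w,V=np.linalg.eigh(np.cov(P[:,:2].T));a=V[:,1]
        print(name,len(P),np.round(r[0],1),np.round(r[1],1),round(r[2],1),"med",md.round(4),"axis",np.degrees(np.arctan2(a[1],a[0])).round(1), "z95",np.percentile(P[:,2],95).round(4))
```

```text
tray 1847 [529.3  21. ] [222.3 214.1] 81.1 med [0.524  0.0502 0.1043] axis 171.4 z95 0.1068
torch 596 [ 463.2 -169.7] [137.4 124.5] 9.1 med [ 0.464  -0.2192  0.0284] axis -169.6 z95 0.0361
wrench 487 [ 461.  -377.5] [168.3  68.8] 12.1 med [ 0.4484 -0.3622  0.0127] axis -167.3 z95 0.0156
can 201 [509.  -72.5] [42.7 44.3] 90.0 med [ 0.5029 -0.0768  0.1278] axis 76.5 z95 0.1315
battery 219 [514.4 305.5] [62.  93.6] 65.2 med [0.5169 0.3015 0.0427] axis 152.2 z95 0.0463
charger 436 [ 720.8 -213.3] [67.6 81.4] 10.3 med [ 0.7119 -0.2176  0.0664] axis 105.0 z95 0.0693
canister 1049 [ 678.9 -386. ] [70.5 89.1] 9.0 med [ 0.6693 -0.394   0.1146] axis 113.6 z95 0.1538
tray 3044 [534.3  33.5] [204.2 213.2] 80.6 med [0.5419 0.0663 0.1042] axis 171.6 z95 0.1065
torch 270 [ 473.1 -208.2] [137.   38.5] 11.2 med [ 0.5108 -0.1979  0.0278] axis -167.8 z95 0.0361
wrench 231 [ 460.5 -358.1] [164.8  36.4] 12.7 med [ 0.472  -0.3547  0.011 ] axis -167.7 z95 0.0145
can 199 [513.5 -67.4] [43.9 44.2] 22.0 med [ 0.516  -0.0594  0.1271] axis 55.6 z95 0.1307
battery 740 [523.1 312.3] [68.  95.6] 57.6 med [0.5275 0.3133 0.0435] axis 148.8 z95 0.0459
charger 431 [ 722.6 -211. ] [61.4 85.3] 10.8 med [ 0.7238 -0.2012  0.0668] axis 103.6 z95 0.0692
```

Run:
```python
from h import *
for n,(u0,u1,v0,v1) in(("side",(205,305,148,225)),("scene",(225,328,200,275))):
    c=np.load("/tmp/%s.npz"%n)["P"]; z=np.nan_to_num(c[...,2],nan=-1)
    m=np.zeros(z.shape,bool);m[v0:v1,u0:u1]=1;m&=abs(z-.1045)<.0025
    m=cv2.morphologyEx(m.astype(np.uint8),cv2.MORPH_OPEN,np.ones((3,3)))
    k,l,st,_=cv2.connectedComponentsWithStats(m);P=c[l==1+np.argmax(st[1:,4])]
    r=cv2.minAreaRect((P[:,:2]*1000).astype(np.float32));print(n,r)
    im=cv2.imread(f"pics/{n}0.png")
    cn=max(cv2.findContours(m,0,2)[0],key=cv2.contourArea);print(cv2.approxPolyDP(cn,5,True)[:,0].tolist())
    for a in(-9.5,-9,-8.5):
        x=np.array([np.cos(np.radians(a)),np.sin(np.radians(a))]);y=np.array([-x[1],x[0]])
        print(a,[np.percentile(P[:,:2]@d,[.3,2,98,99.7]).round(4).tolist() for d in(x,y)])
# can: column fit on cap
for n,(u0,u1,v0,v1) in(("side",(266,296,180,232)),("scene",(248,276,182,215))):
    c=np.load("/tmp/%s.npz"%n)["P"]; z=np.nan_to_num(c[...,2],nan=-1)
    m=np.zeros(z.shape,bool);m[v0:v1,u0:u1]=1;m&=abs(z-.130)<.0025;print(c[m].mean(0),m.sum())
```

```text
side ((534.8005981445312, 56.81000518798828), (144.82888793945312, 214.07447814941406), 80.36091613769531)
[[296, 172], [265, 161], [248, 182], [247, 164], [237, 179], [229, 177], [232, 169], [236, 176], [238, 164], [220, 173], [220, 181], [232, 193], [240, 188], [245, 194], [256, 177], [259, 188], [260, 181]]
-9.5 [[0.4134, 0.4179, 0.6153, 0.6213], [0.0738, 0.0757, 0.2059, 0.214]]
-9 [[0.4145, 0.4188, 0.6164, 0.6221], [0.069, 0.0714, 0.2015, 0.2097]]
-8.5 [[0.4155, 0.42, 0.6174, 0.6229], [0.0643, 0.0671, 0.1971, 0.2053]]
scene ((538.7408447265625, 61.68844985961914), (146.89756774902344, 212.44845581054688), 80.41243743896484)
[[323, 231], [304, 203], [279, 208], [279, 214], [270, 210], [274, 216], [255, 213], [257, 222], [253, 214], [245, 215], [246, 223], [229, 218], [242, 252]]
-9.5 [[0.4166, 0.4209, 0.6218, 0.6254], [0.0782, 0.0817, 0.2177, 0.2212]]
-9 [[0.4179, 0.4224, 0.623, 0.6266], [0.0737, 0.0771, 0.213, 0.2169]]
-8.5 [[0.4189, 0.4235, 0.6243, 0.6279], [0.0689, 0.0725, 0.2088, 0.2125]]
[ 0.50880128 -0.07213422  0.12946236] 104
[ 0.51373955 -0.06786116  0.12930836] 88
```

View pics/wrist0.png

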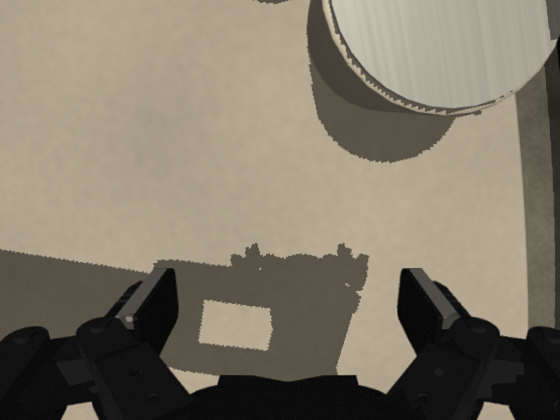

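```bash
cat >> h.py <<'E'
def plan(p,yaw,s=None):
    """row to TCP p, tool pointing straight down, jaw (tool y) axis at yaw deg (mod 180)"""
    s=s or manip.get_state(); Rc=rot(s); best=None
    for k in(0,180):
        a=np.radians(yaw+k); x=np.array([0,0,-1.]);y=np.array([np.cos(a),np.sin(a),0]);M=np.c_[x,y,np.cross(x,y)]
        rv=(Rc.inv()*R.from_matrix(M)).as_rotvec()
        if best is None or np.linalg.norm(rv)<np.linalg.norm(best): best=rv
    return np.r_[todelta(p,s).round(2),best.round(3)]
E
python3 - <<'E'
from h import *
s=manip.get_state();print(rot(s).as_matrix().round(3));c=viewer.capture("wrist");print(np.round(c["T_tool_cam"],3))
for y in(-9.6,80.4,101):print(y,plan([.45,-.03,.33],y))
E
```

```text
[[-0.001  0.232  0.973]
 [-0.001  0.973 -0.232]
 [-1.    -0.001 -0.   ]]
[[-0.001  0.272 -0.962 -0.143]
 [ 1.     0.001 -0.001  0.   ]
 [ 0.001 -0.962 -0.272 -0.069]
 [ 0.     0.     0.     1.   ]]
-9.6 [-9.890e+00 -4.997e+01  4.448e+01  1.505e+00  1.000e-03  1.000e-03]
80.4 [-9.890e+00 -4.997e+01  4.448e+01 -6.600e-02 -0.000e+00  1.000e-03]
101 [-9.890e+00 -4.997e+01  4.448e+01 -4.260e-01 -0.000e+00  1.000e-03]
```

Run:
```python
from h import *
print(plan([.40,-.08,.38],80.4))
```

```text
[-1.488e+01 -5.600e+01  4.077e+01 -6.600e-02 -0.000e+00  1.000e-03]
```

Emit:
step_arm(
  deltas=[
    [[-5,-6,4,0,0,0,1],[-10,-11,8,0,0,0,1],[-14.9,-17,12,0,0,0,1],[-14.9,-22,16,-0.066,0,0,-1],[-14.9,-27,20,-0.066,0,0,-1],[-14.9,-32,24,-0.066,0,0,-1],[-14.9,-37,28,-0.066,0,0,-1],[-14.9,-42,32,-0.066,0,0,-1],[-14.9,-47,36,-0.066,0,0,-1],[-14.9,-52,40,-0.066,0,0,-1],[-14.9,-56,40.8,-0.066,0,0,-1],[-14.9,-56,40.8,-0.066,0,0,-1],[-14.9,-56,40.8,-0.066,0,0,-1]],
  ],
)

```text
time: 1.82
tcp_pos: [0.4003, -0.0827, 0.3796]
tool_rot: [0.704, 0.061, 0.705, -0.061]
wrist_force: [-0.4, 0.6, 0.6]
gripper_width: -0.0004
```

Run:
```python
from h import *
s=manip.get_state();print(s["time"],s["tcp_pos"],s["wrist_force"],s["qd"].round(3),s["gripper_width"])
c=cap("wrist");save("wrist1",c["frame"]);import pickle;pickle.dump(c,open("/tmp/w1.pkl","wb"))
P=cloud(c);z=np.nan_to_num(P[...,2],nan=-1);h,e=np.histogram(z,bins=60,range=(.085,.145));print(list(zip(e.round(4),h)))
```

```text
1.825 [ 0.40034134 -0.08265884  0.37955377] [-0.36766343  0.57332322  0.5801287 ] [ 0.066 -0.036  0.024  0.02   0.027  0.037] -0.00044688061366730315
[(np.float64(0.085), np.int64(45)), (np.float64(0.086), np.int64(55)), (np.float64(0.087), np.int64(63)), (np.float64(0.088), np.int64(67)), (np.float64(0.089), np.int64(58)), (np.float64(0.09), np.int64(70)), (np.float64(0.091), np.int64(74)), (np.float64(0.092), np.int64(60)), (np.float64(0.093), np.int64(70)), (np.float64(0.094), np.int64(49)), (np.float64(0.095), np.int64(63)), (np.float64(0.096), np.int64(75)), (np.float64(0.097), np.int64(57)), (np.float64(0.098), np.int64(64)), (np.float64(0.099), np.int64(42)), (np.float64(0.1), np.int64(75)), (np.float64(0.101), np.int64(124)), (np.float64(0.102), np.int64(197)), (np.float64(0.103), np.int64(923)), (np.float64(0.104), np.int64(3859)), (np.float64(0.105), np.int64(6061)), (np.float64(0.106), np.int64(4173)), (np.float64(0.107), np.int64(1750)), (np.float64(0.108), np.int64(377)), (np.float64(0.109), np.int64(66)), (np.float64(0.11), np.int64(16)), (np.float64(0.111), np.int64(12
[... 440 characters left out ...]
.int64(13)), (np.float64(0.125), np.int64(4)), (np.float64(0.126), np.int64(11)), (np.float64(0.127), np.int64(16)), (np.float64(0.128), np.int64(36)), (np.float64(0.129), np.int64(177)), (np.float64(0.13), np.int64(252)), (np.float64(0.131), np.int64(146)), (np.float64(0.132), np.int64(15)), (np.float64(0.133), np.int64(0)), (np.float64(0.134), np.int64(0)), (np.float64(0.135), np.int64(0)), (np.float64(0.136), np.int64(0)), (np.float64(0.137), np.int64(0)), (np.float64(0.138), np.int64(0)), (np.float64(0.139), np.int64(0)), (np.float64(0.14), np.int64(0)), (np.float64(0.141), np.int64(0)), (np.float64(0.142), np.int64(0)), (np.float64(0.143), np.int64(0)), (np.float64(0.144), np.int64(0))]
```

View pics/wrist1.png

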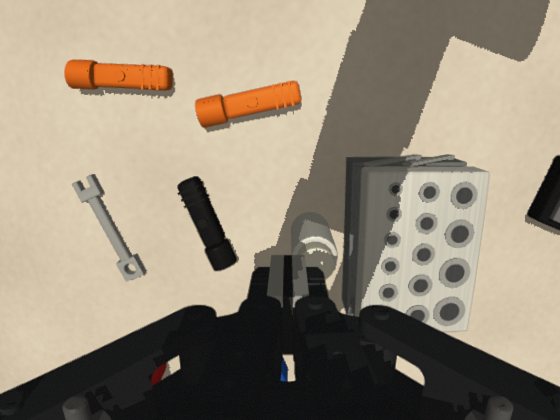

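The black torch is at (206,223) with its head at (222,258). The wrench is at (109,227) with its fork at the top (88,187). The orange decoys are at (120,75) and (248,103), and the can is at (316,245). The tray top corners are about (362,168), (489,171) and (466,330). All identities are clear.

Run:
```python
from h import *
import pickle;c=pickle.load(open("/tmp/w1.pkl","rb"));P=cloud(c);z=np.nan_to_num(P[...,2],nan=-1)
im=c["frame"]
def big(m):
    m=cv2.morphologyEx(m.astype(np.uint8),cv2.MORPH_OPEN,np.ones((3,3)));k,l,st,_=cv2.connectedComponentsWithStats(m);return (l==1+np.argmax(st[1:,4]))
def show(name,m,zp):
    v,u=np.nonzero(m);Q=plane(c,np.c_[u,v],zp)[:,:2]*1000
    r=cv2.minAreaRect(Q.astype(np.float32));print(name,np.round(r[0],1),np.round(r[1],1),round(r[2],2)); return Q
m=big(abs(z-.105)<.004);Q=show("tray",m,.105)
x=np.array([np.cos(np.radians(-9.6)),np.sin(np.radians(-9.6))]);y=np.array([-x[1],x[0]])
print("x",np.percentile(Q@x,[.1,99.9]),"y",np.percentile(Q@y,[.1,1,99,99.9]))
g=np.zeros(z.shape,bool);g[170:275,170:240]=1;m=big(g&(im.max(2)<75));Q=show("torch",m,.018)
g[:]=0;g[165:285,65:150]=1;m=big(g&(z>.006)&(z<.02));Q=show("wrench",m,.013)
d=(np.array([1,.0]));
g=abs(z-.130)<.003;g=big(g);print("cap",P[g].mean(0),g.sum())
```

```text
tray [536.8  59.2] [146.2 212.4] 80.56
x [413.09282108 624.39250226] y [ 75.36799626  76.9137902  218.94456872 220.45241816]
torch [ 475.3 -211.2] [139.8  38.6] 11.01
wrench [ 459.7 -357.4] [165.7  37.8] 12.57
cap [ 0.50674626 -0.06363885  0.1303499 ] 623
```

```bash
cat >> h.py <<'E'
C=np.array([.5358,.0521]);YAW=-9.5
ax=np.array([np.cos(np.radians(YAW)),np.sin(np.radians(YAW))]);ay=np.array([-ax[1],ax[0]])
def bw(x,y,z): return np.r_[C+ax*x+ay*y,z]
E
python3 - <<'E'
from h import *
s=manip.get_state();print(s["joint_positions"].round(2))
for p in(bw(-.082,-.092,.19),bw(-.082,-.09,.08)):print(p.round(3),plan(p,YAW))
E
```

```text
[-0.49 -0.3   1.77 -0.    1.67 -1.89]
[ 0.44  -0.025  0.19 ] [ 1.897e+01  6.190e+00  2.990e+00  1.566e+00 -1.000e-03  2.000e-03]
[ 0.44  -0.023  0.08 ] [ 2.997e+01  6.400e+00  3.010e+00  1.566e+00 -1.000e-03  2.000e-03]
```

Emit:
step_arm(
  deltas=[
    [[3,1,0.5,0.175,0,0,-1],[6,2,1,0.35,0,0,-1],[9,3,1.5,0.525,0,0,-1],[12,4,2,0.7,0,0,-1],[15,5,2.5,0.875,0,0,-1],[17,6,3,1.05,0,0,-1],[18,6.3,3,1.225,0,0,-1],[19,6.3,3,1.4,0,0,-1],[19,6.3,3,1.566,0,0,-1],[20,6.3,3,1.566,0,0,-1],[24,6.3,3,1.566,0,0,-1],[28,6.3,3,1.566,0,0,-1],[30,6.3,3,1.566,0,0,-1],[30,6.3,3,1.566,0,0,-1]],
  ],
)

```text
time: 3.62
tcp_pos: [0.4381, -0.0229, 0.078]
tool_rot: [-0.456, -0.538, -0.459, 0.54]
wrist_force: [-0.2, 0.3, 0.1]
gripper_width: 0.0002
```

```bash
cat > arc.py <<'E'
from h import *
def arc(qs,side,x,z0,off):  # side -1 open push, +1 close push
    s=manip.get_state();out=[]
    for q in qs:
        dy=.082-.1*np.cos(.611+q);dz=.1*np.sin(.611+q)-.057
        out.append(plan(bw(x,dy+side*(.073+off),z0+dz),YAW,s).round(2))
    return np.array(out)
E
python3 - <<'E'
from arc import *
s=manip.get_state();d=s["tcp_pos"][:2]-C;print(s["time"],s["tcp_pos"],d@ax,d@ay,s["wrist_force"])
print(arc(np.r_[.1165,np.linspace(.18,1.92,19)],-1,-.082,.07,.011)[:,:4])
E
```

```text
3.625 [ 0.43805327 -0.02285722  0.07797551] -0.08403468273258403 -0.09006209527750729 [-0.15915894  0.29668644  0.10652317]
[[-1.500e-01  2.100e-01 -1.340e+00  0.000e+00]
 [-6.100e-01  2.100e-01 -1.770e+00  0.000e+00]
 [-1.260e+00  2.000e-01 -2.490e+00  0.000e+00]
 [-1.830e+00  2.000e-01 -3.270e+00  0.000e+00]
 [-2.330e+00  2.000e-01 -4.100e+00  0.000e+00]
 [-2.740e+00  2.000e-01 -4.980e+00  0.000e+00]
 [-3.060e+00  2.100e-01 -5.890e+00  0.000e+00]
 [-3.300e+00  2.100e-01 -6.820e+00  0.000e+00]
 [-3.450e+00  2.100e-01 -7.780e+00  0.000e+00]
 [-3.500e+00  2.100e-01 -8.740e+00  0.000e+00]
 [-3.460e+00  2.200e-01 -9.710e+00  0.000e+00]
 [-3.320e+00  2.200e-01 -1.066e+01  0.000e+00]
 [-3.100e+00  2.300e-01 -1.160e+01  0.000e+00]
 [-2.780e+00  2.300e-01 -1.252e+01  0.000e+00]
 [-2.380e+00  2.400e-01 -1.340e+01  0.000e+00]
 [-1.900e+00  2.400e-01 -1.423e+01  0.000e+00]
 [-1.330e+00  2.500e-01 -1.502e+01  0.000e+00]
 [-7.000e-01  2.500e-01 -1.574e+01  0.000e+00]
 [ 1.000e-02  2.600e-01 -1.641e+01  0.000e+00]
 [ 7.700e-01  2.700e-01 -1.700e+01  0.000e+00]]
```

First part of the arc, with about 2 mm of lead, then check contact.

Emit:
step_arm(
  deltas=[
    [[-0.1,0.2,-0.8,0,0,0,-1],[-0.3,0.2,-1.5,0,0,0,-1],[-0.6,0.2,-2.0,0,0,0,-1],[-1.0,0.2,-2.35,0,0,0,-1],[-1.26,0.2,-2.7,0,0,0,-1],[-1.55,0.2,-3.1,0,0,0,-1],[-1.83,0.2,-3.5,0,0,0,-1],[-2.1,0.2,-3.9,0,0,0,-1]],
  ],
)

```text
time: 4.62
tcp_pos: [0.4469, 0.0135, 0.1008]
tool_rot: [-0.458, -0.536, -0.459, 0.541]
wrist_force: [-5.8, -10.4, 6.8]
gripper_width: 0.0
```

Run:
```python
from arc import *
s=manip.get_state();d=s["tcp_pos"][:2]-C;print(s["time"],s["tcp_pos"],d@ax,d@ay,"F box",np.r_[s["wrist_force"][:2]@ax,s["wrist_force"][:2]@ay,s["wrist_force"][2]],s["moment"])
c=cap("scene");P=cloud(c)[190:280,220:335].reshape(-1,3);z=np.nan_to_num(P[:,2]);h,e=np.histogram(z,bins=60,range=(.09,.15));i=h.argmax();print(e[i],h[i-1:i+3])
cv2.imwrite("pics/s1.png",c["frame"][:,:,::-1])
print(arc(np.r_[.35,np.linspace(.5,1.92,15)],-1,-.082,.07,.011)[:,:3])
```

```text
4.625 [0.44687012 0.01349433 0.10082006] -0.08133848555362795 -0.052753882870983024 F box [ -3.96529869 -11.23782089   6.79574169] [-1.64616682  0.90542517  0.05506496]
0.123 [653 902 815 433]
[[ 6.100e-01 -8.000e-02  7.000e-01]
 [-1.500e-01 -8.000e-02 -5.800e-01]
 [-5.600e-01 -7.000e-02 -1.510e+00]
 [-8.700e-01 -7.000e-02 -2.480e+00]
 [-1.080e+00 -6.000e-02 -3.470e+00]
 [-1.190e+00 -6.000e-02 -4.480e+00]
 [-1.200e+00 -5.000e-02 -5.490e+00]
 [-1.100e+00 -5.000e-02 -6.500e+00]
 [-9.000e-01 -4.000e-02 -7.490e+00]
 [-6.100e-01 -4.000e-02 -8.460e+00]
 [-2.100e-01 -3.000e-02 -9.400e+00]
 [ 2.700e-01 -2.000e-02 -1.029e+01]
 [ 8.500e-01 -2.000e-02 -1.112e+01]
 [ 1.500e+00 -1.000e-02 -1.190e+01]
 [ 2.230e+00 -0.000e+00 -1.260e+01]
 [ 3.030e+00  0.000e+00 -1.322e+01]]
```

Emit:
step_arm(
  deltas=[
    [[-0.15,-0.08,-0.9,0,0,0,-1],[-0.4,-0.07,-1.4,0,0,0,-1],[-0.6,-0.07,-1.9,0,0,0,-1],[-0.87,-0.07,-2.9,0,0,0,-1],[-1.08,-0.06,-3.9,0,0,0,-1],[-1.19,-0.06,-4.9,0,0,0,-1],[-1.2,-0.05,-5.9,0,0,0,-1],[-1.1,-0.05,-6.9,0,0,0,-1],[-0.9,-0.04,-7.9,0,0,0,-1],[-0.6,-0.04,-8.85,0,0,0,-1],[-0.2,-0.03,-9.8,0,0,0,-1],[0.27,-0.02,-10.65,0,0,0,-1],[0.85,-0.02,-11.45,0,0,0,-1],[1.3,0,-11.95,0,0,0,-1],[1.8,0,-12.45,0,0,0,-1]],
  ],
)

```text
time: 6.55
tcp_pos: [0.4672, 0.1365, 0.0832]
tool_rot: [-0.459, -0.536, -0.458, 0.54]
wrist_force: [0.1, -6.8, -2.7]
gripper_width: 0.0001
```

Run:
```python
from arc import *
s=manip.get_state();d=s["tcp_pos"][:2]-C;print(s["time"],s["tcp_pos"],d@ax,d@ay,"F box",np.r_[s["wrist_force"][:2]@ax,s["wrist_force"][:2]@ay,s["wrist_force"][2]],s["moment"])
print(arc(np.r_[1.7,1.8,1.92],-1,-.082,.07,.0085)[:,:3])
c=cap("scene");P=cloud(c)[190:350,220:400].reshape(-1,3);z=np.nan_to_num(P[:,2]);h,e=np.histogram(z,bins=60,range=(.09,.15));i=h.argmax();print(e[i],h[i-1:i+3])
Q=P[abs(z-e[i]-.0005)<.003][:,:2]-C;print(np.percentile(Q@ay,[.5,2,98,99.5]))
```

```text
6.55 [0.46719738 0.13653929 0.08318607] -0.08159827761611876 0.0719585620944258 F box [ 1.24397181 -6.64664577 -2.74745355] [-1.03640895 -0.04128408 -0.02098879]
[[-0.36 -0.04  0.4 ]
 [ 0.34 -0.04 -0.3 ]
 [ 1.28 -0.03 -1.05]]
0.106 [1092 1271  801  344]
[-0.11126297  0.08321643  0.22728012  0.22895274]
```

Emit:
step_arm(
  deltas=[
    [[0.4,0,-0.6,0,0,0,-1],[0.8,0,-0.95,0,0,0,-1],[1.1,0,-1.25,0,0,0,-1],[1.3,0,-1.5,0,0,0,-1],[1.3,0,-1.6,0,0,0,-1],[1.3,0,-1.6,0,0,0,-1]],
  ],
)

```text
time: 7.35
tcp_pos: [0.4687, 0.1462, 0.0718]
tool_rot: [-0.462, -0.532, -0.457, 0.544]
wrist_force: [-13.9, -38.8, 24.0]
gripper_width: -0.0001
```

Run:
```python
from arc import *
s=manip.get_state();d=s["tcp_pos"][:2]-C;print(s["time"],s["tcp_pos"],d@ax,d@ay,"F box",np.r_[s["wrist_force"][:2]@ax,s["wrist_force"][:2]@ay,s["wrist_force"][2]],s["moment"])
c=cap("scene");P=cloud(c)[190:350,220:400].reshape(-1,3);z=np.nan_to_num(P[:,2])
h,e=np.histogram(z,bins=60,range=(.08,.12));i=h.argmax();Q=P[abs(z-e[i])<.003];print(np.median(Q[:,2]),np.percentile((Q[:,:2]-C)@ay,[10,98,99.5]))
# torch grasp: centre of body, torch axis 11deg, centre (475.3,-211.2); head at +x
a=np.radians(11);t=np.array([np.cos(a),np.sin(a)]);g=np.array([.4753,-.2112])-.010*t;print(g)
print(plan(np.r_[C+ax*-.085+ay*.06,.2],YAW));print(plan(np.r_[g,.12],101-180),plan(np.r_[g,.004],101-180))
```

```text
7.35 [0.46872577 0.14617835 0.07182259] -0.08168175009797268 0.08171768522472865 F box [ -7.33820607 -40.5428007   24.04952196] [-5.86538918  2.06578337  0.05743611]
0.09506559248767882 [0.10919781 0.23667896 0.23838117]
[ 0.46548373 -0.21310809]
[-1.278e+01 -4.100e-01  2.400e+00  9.000e-03  1.800e-02  5.000e-03]
[-4.200e+00  5.260e+00  3.562e+01  1.222e+00  1.900e-02 -7.000e-03] [ 7.390e+00  5.310e+00  3.541e+01  1.222e+00  1.900e-02 -7.000e-03]
```

Emit:
step_arm(
  deltas=[
    [[-0.5,0,1.0,0,0,0,-1],[-5,0,2.0,0,0,0,-1],[-10,0,4,0,0,0,-1],[-12.5,1,9,0.17,0.019,-0.007,-1],[-12.5,2,14,0.34,0.019,-0.007,-1],[-12.5,3,19,0.51,0.019,-0.007,0],[-12.5,4,24,0.68,0.019,-0.007,0.5],[-12.5,5,29,0.85,0.019,-0.007,0.5],[-10,5.3,34,1.02,0.019,-0.007,0.5],[-6,5.3,35.6,1.19,0.019,-0.007,0.5],[-4,5.3,35.6,1.222,0.019,-0.007,0.5],[-4,5.3,35.6,1.222,0.019,-0.007,0.5],[-4,5.3,35.6,1.222,0.019,-0.007,0.5]],
  ],
)

```text
time: 9.02
tcp_pos: [0.4669, -0.2131, 0.1195]
tool_rot: [0.069, 0.704, 0.068, -0.703]
wrist_force: [0.4, -0.8, 0.6]
gripper_width: 0.0645
```

Run:
```python
from h import *
s=manip.get_state();print(s["time"],s["tcp_pos"],s["wrist_force"],s["gripper_width"],s["joint_positions"].round(2))
c=cap("wrist");save("wrist2",c["frame"])
im=c["frame"];m=(im.max(2)<60);v,u=np.nonzero(m)
print(plan([.4655,-.213,.004],-79))
```

```text
9.025 [ 0.46693429 -0.21308233  0.11947001] [ 0.43660527 -0.79247322  0.55458518] 0.06448724890541753 [-0.66  0.18  1.86  0.    1.11  0.72]
[ 1.157e+01 -7.000e-02  1.800e-01  2.000e-03 -2.000e-03 -2.000e-03]
```

View pics/wrist2.png

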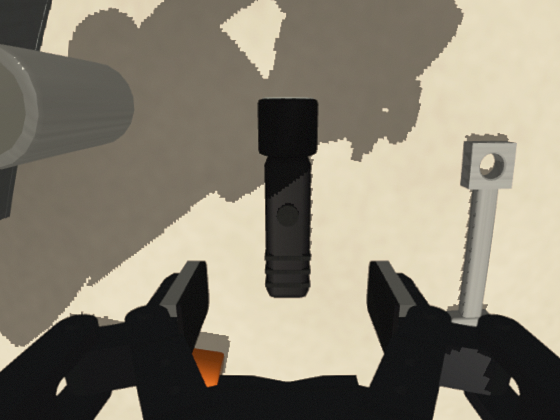

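The torch sits centred between the fingers at u=287, aligned with the jaws, with its head at (288,125). I'll descend and grip.

Emit:
step_arm(
  deltas=[
    [[5,-0.05,0.2,0,0,0,0.5],[9,-0.05,0.2,0,0,0,0.5],[11.4,-0.05,0.2,0,0,0,0.5],[11.6,-0.05,0.2,0,0,0,0.2],[11.6,-0.05,0.2,0,0,0,-0.6],[11.6,-0.05,0.2,0,0,0,-0.6],[11.6,-0.05,0.2,0,0,0,-0.6],[11.6,-0.05,0.2,0,0,0,-0.6],[11.2,-0.05,0.2,0,0,0,-0.6],[8,-0.05,0.2,0,0,0,-0.6],[3,-0.05,0.2,0,0,0,-0.6],[0,-0.05,0.2,0,0,0,-0.6]],
  ],
  newtons=50,
)

```text
time: 10.58
tcp_pos: [0.4655, -0.2135, 0.1221]
tool_rot: [0.07, 0.705, 0.067, -0.702]
wrist_force: [1.0, -0.2, -3.2]
gripper_width: 0.0287
```

Run:
```python
from h import *
s=manip.get_state();print(s["time"],s["tcp_pos"],s["wrist_force"],s["gripper_width"])
print("via",plan(bw(0,-.03,.15),80.5-180));print(plan(bw(0.005,-.03,.0095),80.5-180))
```

```text
10.575 [ 0.46547963 -0.21345929  0.12211504] [ 0.95744055 -0.23810411 -3.21924888] 0.02872121798766056
via [-2.830e+00 -2.189e+01 -1.097e+01  3.600e-01 -4.000e-03 -3.000e-03]
[ 1.123e+01 -2.176e+01 -1.139e+01  3.600e-01 -4.000e-03 -3.000e-03]
```

Emit:
step_arm(
  deltas=[
    [[-5,0,0,0,0,0,-0.6],[-8,-1,0,0,0,0,-0.6],[-8,-5,-2,0.09,0,0,-0.6],[-8,-10,-5,0.18,0,0,-0.6],[-8,-15,-8,0.27,0,0,-0.6],[-8,-20,-11,0.36,0,0,-0.6],[-8,-21.9,-11.3,0.36,0,0,-0.6],[-4,-21.9,-11.4,0.36,0,0,-0.6],[1,-21.9,-11.4,0.36,0,0,-0.6],[5,-21.9,-11.4,0.36,0,0,-0.6],[5,-21.9,-11.4,0.36,0,0,-0.6]],
  ],
)

```text
time: 11.95
tcp_pos: [0.5317, 0.0232, 0.0685]
tool_rot: [0.058, -0.703, 0.059, 0.706]
wrist_force: [-0.1, -0.6, -3.3]
gripper_width: 0.0291
```

Run:
```python
from h import *
s=manip.get_state();print(s["time"],s["tcp_pos"],s["wrist_force"],s["gripper_width"])
c=cap("wrist");save("wrist3",c["frame"])
print(plan(bw(0.005,-.03,.0105),80.5-180))
```

```text
11.95 [0.5316705  0.02324655 0.06854476] [-0.06527906 -0.62939583 -3.26946858] 0.029082515558380265
[ 6.05e+00  8.00e-02 -2.00e-01 -0.00e+00 -1.00e-03 -2.00e-03]
```

View pics/wrist3.png

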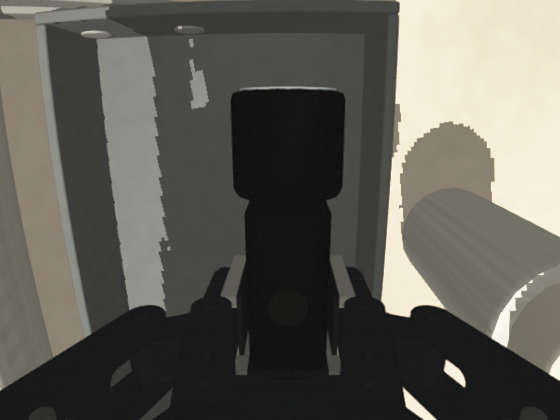

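The torch hangs inside the compartment's right half, parallel to the walls (head 232–345, right floor edge 365). I'll lower it with a 4 mm shift toward the middle.

Emit:
step_arm(
  deltas=[
    [[2,-0.2,-0.1,0,0,0,-0.6],[4,-0.3,-0.2,0,0,0,-0.6],[5.3,-0.3,-0.2,0,0,0,-0.6],[5.7,-0.3,-0.2,0,0,0,-0.6],[5.9,-0.3,-0.2,0,0,0,-0.6],[5.95,-0.3,-0.2,0,0,0,-0.6],[5.95,-0.3,-0.2,0,0,0,-0.6]],
  ],
)

```text
time: 12.88
tcp_pos: [0.5369, 0.0254, 0.012]
tool_rot: [-0.058, 0.705, -0.06, -0.704]
wrist_force: [-0.0, -0.2, -2.3]
gripper_width: 0.0293
```

Emit:
step_arm(
  deltas=[
    [[0.1,0,0,0,0,0,-0.6],[0.2,0,0,0,0,0,-0.6],[0.2,0,0,0,0,0,-0.6]],
  ],
)

```text
time: 13.25
tcp_pos: [0.5372, 0.0253, 0.0106]
tool_rot: [-0.058, 0.705, -0.06, -0.704]
wrist_force: [-2.8, 0.5, 4.8]
gripper_width: 0.029
```

Emit:
step_arm(
  deltas=[
    [[0,0,0,0,0,0,-0.1],[0,0,0,0,0,0,-0.1],[-1,0,0,0,0,0,-0.1],[-4,0,0,0,0,0,-0.1],[-10,0,0,0,0,0,-0.1],[-16,0,0,0,0,0,-0.1],[-18,3,0,0,0,0,-0.1],[-18,8,1,0,0,0,0],[-18,14,3,-0.1,0,0,0],[-18,20,5,-0.2,0,0,0]],
  ],
)

```text
time: 14.5
tcp_pos: [0.4543, -0.1632, 0.1918]
tool_rot: [0.015, 0.708, 0.012, -0.706]
wrist_force: [0.6, -1.1, 0.2]
gripper_width: 0.0425
```

Run:
```python
from h import *
s=manip.get_state();print(s["time"],s["tcp_pos"],s["wrist_force"],s["gripper_width"])
print(plan([.4597,-.3574,.12],-77.4))
```

```text
14.5 [ 0.45434322 -0.16321987  0.19180271] [ 0.59734299 -1.08309973  0.16147442] 0.04254560875674917
[ 7.25e+00  1.94e+01  2.30e-01 -1.82e-01 -3.00e-03 -4.00e-03]
```

Emit:
step_arm(
  deltas=[
    [[0,6,0,-0.1,0,0,0],[2,12,0.1,-0.18,0,0,0],[6,17,0.2,-0.182,0,0,0],[7,19.4,0.2,-0.182,0,0,0],[7,19.4,0.2,-0.182,0,0,0]],
  ],
)

```text
time: 15.12
tcp_pos: [0.4591, -0.3586, 0.1217]
tool_rot: [0.078, 0.704, 0.076, -0.702]
wrist_force: [0.2, 0.3, 0.0]
gripper_width: 0.0424
```

Run:
```python
from h import *
s=manip.get_state();print(s["time"],s["tcp_pos"],s["wrist_force"],s["gripper_width"])
c=cap("wrist");save("wrist4",c["frame"])
P=cloud(c);z=np.nan_to_num(P[...,2]);m=(z>.006)&(z<.02)&(np.linalg.norm(P[...,:2]-[.46,-.357],axis=2)<.1)
Q=P[m][:,:2];r=cv2.minAreaRect((Q*1000).astype(np.float32));print(r,m.sum())
a=np.radians(12.6);t=np.array([np.cos(a),np.sin(a)]);n=np.array([-t[1],t[0]]);d=Q-s["tcp_pos"][:2]
for k in(-.03,-.01,.01,.03):
    b=d[abs(d@t-k)<.006]
    if len(b):print(k,np.percentile(b@n,[3,97]))
print(plan([.4597,-.3574,.003],-77.4))
```

```text
15.125 [ 0.45911403 -0.35862735  0.12168048] [0.20001034 0.29074528 0.02381393] 0.042405427337182285
((459.50469970703125, -359.98126220703125), (164.5589599609375, 34.09455871582031), 12.122946739196777) 6544
-0.03 [-0.00820409  0.00686807]
-0.01 [-0.00884423  0.00663679]
0.01 [-0.0087211   0.00644916]
0.03 [-0.00860231  0.00628074]
[ 1.195e+01 -6.000e-02  1.000e-02 -1.000e-03 -2.000e-03 -3.000e-03]
```

View pics/wrist4.png

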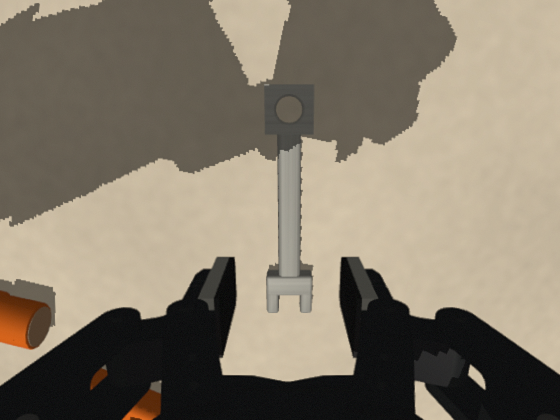

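The wrench is aligned (handle u=289, mid-jaws u=288), with the ring at the top (289,110).

Emit:
step_arm(
  deltas=[
    [[5,0.08,0,0,0,0,0],[9,0.08,0,0,0,0,0],[11.4,0.08,0,0,0,0,0],[11.8,0.08,0,0,0,0,-0.3],[11.8,0.08,0,0,0,0,-0.9],[11.8,0.08,0,0,0,0,-0.9],[11.8,0.08,0,0,0,0,-0.9],[11.8,0.08,0,0,0,0,-0.9]],
  ],
  newtons=70,
)

```text
time: 16.18
tcp_pos: [0.4609, -0.3591, 0.0059]
tool_rot: [0.079, 0.704, 0.076, -0.701]
wrist_force: [-0.3, 3.8, 6.4]
gripper_width: 0.0135
```

Emit:
step_arm(
  deltas=[
    [[-0.4,0,0,0,0,0,-0.9],[-4,0,0,0,0,0,-0.9],[-10,0,0,0,0,0,-0.9],[-16,-3,0,0,0,0,-0.9],[-19,-8,0,0,0,0,-0.9],[-19,-8,0,0,0,0,-0.9]],
  ],
)

```text
time: 16.92
tcp_pos: [0.4434, -0.2787, 0.199]
tool_rot: [0.081, 0.705, 0.075, -0.7]
wrist_force: [-0.0, 0.4, -3.1]
gripper_width: 0.0133
```

Run:
```python
from h import *
s=manip.get_state();print(s["time"],s["tcp_pos"],s["wrist_force"],s["gripper_width"])
print(plan(bw(0,.036,.19),80.5-180));print(plan(bw(0,.036,.07),80.5-180))
```

```text
16.925 [ 0.4434251  -0.27871855  0.19900224] [-0.00333329  0.44111459 -3.07814457] 0.013286514857224875
[ 7.200e-01 -3.359e+01 -1.762e+01  3.870e-01 -8.000e-03 -7.000e-03]
[ 1.272e+01 -3.370e+01 -1.754e+01  3.870e-01 -8.000e-03 -7.000e-03]
```

Emit:
step_arm(
  deltas=[
    [[0,-5,-2.5,0.06,0,0,-0.9],[0,-10,-5,0.12,0,0,-0.9],[0,-15,-7.5,0.18,0,0,-0.9],[0,-20,-10,0.24,0,0,-0.9],[0,-25,-12.5,0.3,0,0,-0.9],[0,-30,-15.5,0.36,0,0,-0.9],[0,-33.6,-17.6,0.387,-0.008,-0.007,-0.9],[4,-33.6,-17.6,0.387,-0.008,-0.007,-0.9],[8,-33.6,-17.6,0.387,-0.008,-0.007,-0.9],[12,-33.6,-17.6,0.387,-0.008,-0.007,-0.9],[12,-33.6,-17.6,0.387,-0.008,-0.007,-0.9]],
  ],
)

```text
time: 18.3
tcp_pos: [0.5389, 0.0866, 0.0731]
tool_rot: [0.058, -0.701, 0.059, 0.708]
wrist_force: [0.5, -0.3, -3.0]
gripper_width: 0.0135
```

Run:
```python
from h import *
s=manip.get_state();print(s["time"],s["tcp_pos"],s["wrist_force"],s["gripper_width"])
c=cap("wrist");save("wrist5",c["frame"])
print(plan(bw(0,.036,.0125),80.5-180))
```

```text
18.3 [0.53892701 0.08655377 0.07314253] [ 0.4775776  -0.34464642 -2.95442596] 0.013515047987752236
[ 6.32e+00 -1.20e-01 -7.00e-02 -1.00e-03  4.00e-03 -1.00e-03]
```

View pics/wrist5.png

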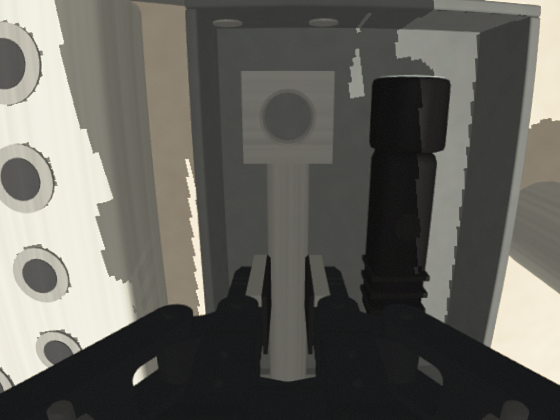

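The torch lies flat on the right. The wrench hangs clear of both the torch and the left wall. Lowering.

Emit:
step_arm(
  deltas=[
    [[2.5,-0.1,-0.05,0,0,0,-0.9],[4.5,-0.1,-0.05,0,0,0,-0.9],[5.7,-0.1,-0.05,0,0,0,-0.9],[6.0,-0.1,-0.05,0,0,0,-0.9],[6.15,-0.1,-0.05,0,0,0,-0.9],[6.15,-0.1,-0.05,0,0,0,-0.9]],
  ],
)

```text
time: 19.1
tcp_pos: [0.5433, 0.086, 0.0164]
tool_rot: [0.058, -0.704, 0.06, 0.705]
wrist_force: [-2.2, -7.4, 3.1]
gripper_width: 0.0134
```

Emit:
step_arm(
  deltas=[
    [[0.1,0,0,0,0,0,-0.9],[0.15,0,0,0,0,0,-0.9],[0.15,0,0,0,0,0,-0.9]],
  ],
)

```text
time: 19.48
tcp_pos: [0.5449, 0.0856, 0.0163]
tool_rot: [-0.058, 0.705, -0.06, -0.704]
wrist_force: [0.2, -4.1, 5.2]
gripper_width: 0.013
```

Run:
```python
from h import *
s=manip.get_state();print(s["time"],s["tcp_pos"],(s["tcp_pos"][:2]-C)@ax,(s["tcp_pos"][:2]-C)@ay,s["wrist_force"],rot(s).as_matrix()[:,0].round(3))
c=cap("wrist");save("wrist6",c["frame"]);P=cloud(c).reshape(-1,3);P=P[~np.isnan(P[:,0])]
b=(P[:,:2]-C);x=b@ax;y=b@ay
for k in np.arange(-.09,.11,.01):
    m=(abs(x-k)<.004)&(abs(y-.036)<.02)&(P[:,2]<.06);n=m&(P[:,2]>.0115)
    if n.sum()>5:print(round(k,3),n.sum(),"z",np.percentile(P[n,2],[20,50,80]).round(4),"y",np.percentile(y[n],[5,95]).round(4))
c=cap("scene");save("scene6",c["frame"])
```

```text
19.475 [0.5448806  0.08557126 0.01630712] 0.003431715906614946 0.034510954866121546 [ 0.2314245  -4.13851045  5.2406111 ] [ 0.002 -0.003 -1.   ]
-0.05 47 z [0.0119 0.0127 0.0134] y [0.0231 0.0474]
-0.04 518 z [0.0223 0.0229 0.0234] y [0.0277 0.0422]
-0.03 581 z [0.0222 0.0229 0.0234] y [0.0275 0.0421]
-0.02 597 z [0.0224 0.023  0.0234] y [0.028  0.0419]
-0.01 634 z [0.0226 0.0231 0.0238] y [0.0282 0.0418]
-0.0 1053 z [0.0228 0.0237 0.053 ] y [0.027  0.0431]
0.01 2087 z [0.0234 0.0345 0.0521] y [0.0173 0.0539]
0.02 872 z [0.0225 0.0232 0.0239] y [0.0259 0.0465]
0.03 845 z [0.0224 0.023  0.0236] y [0.0278 0.042 ]
0.04 871 z [0.0224 0.0231 0.0237] y [0.0279 0.0418]
0.05 1239 z [0.0229 0.0238 0.0245] y [0.022  0.0477]
0.06 1704 z [0.0235 0.0242 0.0248] y [0.0202 0.0495]
0.07 1105 z [0.0236 0.0242 0.0248] y [0.0197 0.0501]
0.08 2113 z [0.0238 0.0243 0.0249] y [0.0205 0.0491]
0.1 56 z [0.0217 0.0245 0.027 ] y [0.0165 0.023 ]
```

View pics/wrist6.png

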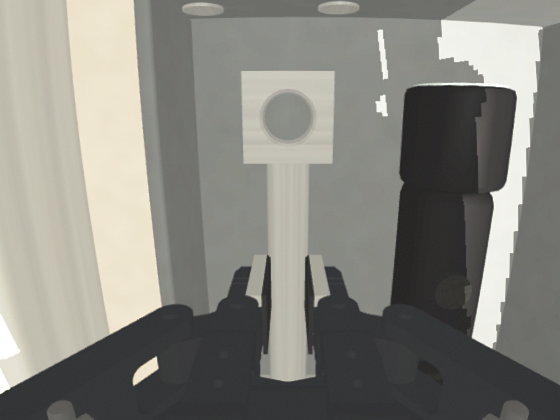

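The wrench is level but 5 mm high (head top at 24 mm instead of 19), with a −y force. The knuckles are meeting the open tray's edge, so I'll lift, shift 13 mm away from the tray and lower again.

Emit:
step_arm(
  deltas=[
    [[-1,0,0,0,0,0,-0.9],[-2,0.6,0.2,0,0,0,-0.9],[-2,1.3,0.3,0,0,0,-0.9],[-2,1.3,0.3,0,0,0,-0.9],[-1,1.3,0.3,0,0,0,-0.9],[-0.3,1.3,0.3,0,0,0,-0.9],[0,1.3,0.3,0,0,0,-0.9],[0.2,1.3,0.3,0,0,0,-0.9],[0.35,1.3,0.3,0,0,0,-0.9],[0.4,1.3,0.3,0,0,0,-0.9],[0.4,1.3,0.3,0,0,0,-0.9]],
  ],
)

```text
time: 20.95
tcp_pos: [0.5398, 0.0732, 0.0124]
tool_rot: [-0.058, 0.705, -0.06, -0.704]
wrist_force: [-0.9, -0.5, -2.7]
gripper_width: 0.0135
```

Emit:
step_arm(
  deltas=[
    [[0.1,0,0,0,0,0,-0.9],[0.2,0,0,0,0,0,-0.9],[0.25,0,0,0,0,0,-0.9]],
  ],
)

```text
time: 21.32
tcp_pos: [0.54, 0.0732, 0.0109]
tool_rot: [-0.058, 0.705, -0.06, -0.704]
wrist_force: [-6.2, -0.3, 11.4]
gripper_width: 0.0135
```

Emit:
step_arm(
  deltas=[
    [[-0.1,0,0,0,0,0,-0.4],[-0.1,0,0,0,0,0,-0.4],[-0.1,0,0,0,0,0,-0.4],[-2,0,0,0,0,0,-0.4],[-6,0,0,0,0,0,-0.4],[-12,0,0,0,0,0,-0.4],[-18,0,0,0,0,0,-1],[-22,0,0,0,0,0,-1],[-22,0,0,0,0,0,-1]],
  ],
)

```text
time: 22.45
tcp_pos: [0.5421, 0.0737, 0.2368]
tool_rot: [-0.058, 0.709, -0.06, -0.7]
wrist_force: [0.9, -0.7, -0.8]
gripper_width: -0.0001
```

Run:
```python
from h import *
s=manip.get_state();print(s["time"],s["tcp_pos"],s["wrist_force"],s["gripper_width"],s["joint_positions"].round(2))
c=cap("wrist");save("wrist7",c["frame"]);P=cloud(c).reshape(-1,3);P=P[~np.isnan(P[:,0])]
b=(P[:,:2]-C);x=b@ax;y=b@ay;z=P[:,2]
m=(abs(x)<.1)&(abs(y)<.065)&(z<.08);print("max z inside",np.percentile(z[m],[50,90,99,99.9]).round(4))
m=(y>.09)&(y<.25)&(z>.085)&(z<.105);print("tray z",np.median(z[m]),"y",np.percentile(y[m],[1,99]))
c=cap("scene");Pi=cloud(c)
import numpy as np
for nm,p,zz in(("battery",(.523,.312),(.035,.05)),("can",(.51,-.067),(.125,.135)),("charger",(.72,-.21),(.055,.075))):
    for n,q in(("now",Pi),("t0",np.load("/tmp/scene.npz")["P"])):
        d=np.linalg.norm(q[...,:2]-p,axis=2);k=(d<.08)&(q[...,2]>zz[0])&(q[...,2]<zz[1]);print(nm,n,q[k].mean(0).round(4),k.sum())
# battery edges in box frame
q=np.load("/tmp/scene.npz")["P"].reshape(-1,3);k=(q[:,2]>.035)&(q[:,2]<.05)&(np.linalg.norm(q[:,:2]-[.523,.312],axis=1)<.08);d=q[k][:,:2]-C;print("bat x",np.percentile(d@ax,[1,99]),"y",np.percentile(d@ay,[1,99]))
for xx in(-.06,0,.06): print(xx,bw(xx,.27,.2).round(3))
print(plan(bw(-.06,.27,.2),170.5),plan(bw(-.06,.27,.08),170.5))
```

```text
22.45 [0.54213455 0.07370191 0.23677881] [ 0.91267306 -0.74756137 -0.79883304] -0.00011301926438977003 [-0.08  0.11  1.68 -0.    1.34  1.66]
max z inside [0.0054 0.035  0.0425 0.0437]
tray z 0.09617864403690324 y [0.09267086 0.23479609]
battery now [0.5268 0.3148 0.0423] 682
battery t0 [0.5272 0.3134 0.0421] 740
can now [ 0.5134 -0.0668  0.1285] 120
can t0 [ 0.5139 -0.0667  0.1285] 124
charger now [ 0.7236 -0.2038  0.0657] 429
charger t0 [ 0.7237 -0.2035  0.0657] 431
bat x [-0.10241275 -0.00761465] y [0.22014598 0.2940687 ]
-0.06 [0.521 0.328 0.2  ]
0 [0.58  0.318 0.2  ]
0.06 [0.64  0.308 0.2  ]
[ 3.11e+00 -2.48e+01  6.05e+00  1.57e+00 -5.00e-03  1.00e-03] [ 1.511e+01 -2.482e+01  6.090e+00  1.570e+00 -5.000e-03  1.000e-03]
```

View pics/wrist7.png

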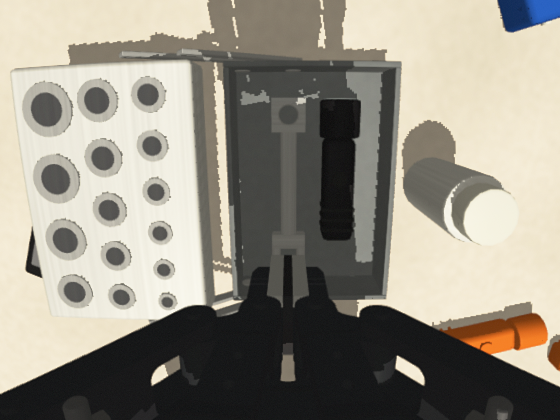

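Both items lie flat in the compartment: wrench at (288,180), torch at (340,170). Nothing rises above 44 mm, below the 52 mm rim, the tray is fully open, and the bystanders have not moved. Next I go round to the +y side to close.

Run:
```python
from h import *
print(plan(bw(.03,.268,.21),YAW),plan(bw(.03,.268,.072),YAW))
```

```text
[ 2.15e+00 -2.46e+01 -2.96e+00  1.57e+00 -5.00e-03  1.00e-03] [ 1.595e+01 -2.463e+01 -2.900e+00  1.570e+00 -5.000e-03  1.000e-03]
```

Emit:
step_arm(
  deltas=[
    [[0,-3,-0.5,-0.17,0,0,-1],[0,-6,-1,-0.34,0,0,-1],[0,-9,-1.5,-0.51,0,0,-1],[0,-12,-2,-0.68,0,0,-1],[0,-15,-2.5,-0.85,0,0,-1],[0,-18,-3,-1.02,0,0,-1],[0,-21,-3,-1.19,0,0,-1],[0,-24,-3,-1.36,0,0,-1],[0,-24.6,-3,-1.53,0,0,-1],[2,-24.6,-3,-1.57,0,0,-1],[6,-24.6,-3,-1.57,0,0,-1],[11,-24.6,-3,-1.57,0,0,-1],[15,-24.6,-3,-1.57,0,0,-1],[15.9,-24.6,-3,-1.57,0,0,-1],[15.9,-24.6,-3,-1.57,0,0,-1]],
  ],
)

```text
time: 24.42
tcp_pos: [0.61, 0.3108, 0.0718]
tool_rot: [-0.458, -0.54, -0.455, 0.54]
wrist_force: [-0.1, -0.3, 0.5]
gripper_width: -0.0
```

Run:
```python
from arc import *
s=manip.get_state();d=s["tcp_pos"][:2]-C;print(s["time"],s["tcp_pos"],d@ax,d@ay,s["wrist_force"],s["joint_positions"].round(2))
print(arc(np.linspace(1.92,.72,13),1,.03,.07,.0085).tolist())
```

```text
24.425 [0.61002281 0.31084233 0.07183734] 0.030500086935963296 0.26744413373031056 [-0.14105302 -0.29537696  0.48049315] [ 0.3   0.58  1.41 -0.    1.15  0.47]
[[0.16, -0.05, 2.2, -0.0, 0.0, -0.0], [-0.63, -0.04, 2.82, -0.0, 0.0, -0.0], [-1.35, -0.04, 3.51, -0.0, 0.0, -0.0], [-2.0, -0.04, 4.27, -0.0, 0.0, -0.0], [-2.57, -0.04, 5.09, -0.0, 0.0, -0.0], [-3.06, -0.03, 5.96, -0.0, 0.0, -0.0], [-3.45, -0.03, 6.88, -0.0, 0.0, -0.0], [-3.76, -0.03, 7.83, -0.0, 0.0, -0.0], [-3.96, -0.03, 8.81, -0.0, 0.0, -0.0], [-4.07, -0.03, 9.81, -0.0, 0.0, -0.0], [-4.08, -0.02, 10.8, -0.0, 0.0, -0.0], [-3.98, -0.02, 11.8, -0.0, 0.0, -0.0], [-3.79, -0.02, 12.78, -0.0, 0.0, -0.0]]
```

Emit:
step_arm(
  deltas=[
    [[0.2,-0.05,1.2,0,0,0,-1],[0.16,-0.05,2.0,0,0,0,-1],[-0.2,-0.05,2.6,0,0,0,-1],[-0.6,-0.04,3.1,0,0,0,-1],[-1.0,-0.04,3.45,0,0,0,-1],[-1.35,-0.04,3.8,0,0,0,-1],[-2.0,-0.04,4.6,0,0,0,-1],[-2.57,-0.04,5.4,0,0,0,-1],[-3.06,-0.03,6.3,0,0,0,-1],[-3.45,-0.03,7.2,0,0,0,-1],[-3.76,-0.03,8.15,0,0,0,-1],[-3.96,-0.03,9.1,0,0,0,-1],[-4.07,-0.03,10.1,0,0,0,-1],[-4.08,-0.02,11.1,0,0,0,-1],[-3.98,-0.02,12.1,0,0,0,-1],[-3.79,-0.02,13.0,0,0,0,-1]],
  ],
)

```text
time: 26.42
tcp_pos: [0.5887, 0.1832, 0.1112]
tool_rot: [0.458, 0.541, 0.455, -0.539]
wrist_force: [2.2, 4.7, -4.0]
gripper_width: 0.0001
```

```bash
cat > chk.py <<'E'
from arc import *
s=manip.get_state();d=s["tcp_pos"][:2]-C;f=s["wrist_force"];print(s["time"],s["tcp_pos"],d@ax,d@ay,"F",f[:2]@ax,f[:2]@ay,f[2])
c=cap("scene");P=cloud(c)[185:350,215:400].reshape(-1,3);z=np.nan_to_num(P[:,2]);h,e=np.histogram(z,bins=60,range=(.085,.145));i=h.argmax();Q=P[abs(z-e[i]-.0005)<.003]
print("top",np.median(Q[:,2]),np.percentile((Q[:,:2]-C)@ay,[1,3,97,99]),len(Q))
print(arc([.8,.7,.6,.5,.4,.3,.2,.1,0],1,.03,.07,.0085)[:,:3].tolist())
E
python3 chk.py
```

```text
26.425 [0.58874102 0.18324364 0.11124189] 0.030570021540615763 0.1380828725233725 F 1.3998516019058493 4.999060951902732 -3.960858375359286
top 0.13374422803178365 [-0.01479999 -0.01109734  0.12756855  0.14569187] 1746
[[-0.09, -0.04, -1.08], [0.12, -0.04, -0.1], [0.43, -0.04, 0.85], [0.83, -0.04, 1.77], [1.32, -0.04, 2.64], [1.89, -0.04, 3.46], [2.54, -0.04, 4.21], [3.27, -0.04, 4.9], [4.06, -0.05, 5.51]]
```

Emit:
step_arm(
  deltas=[
    [[0.25,-0.04,0.6,0,0,0,-1],[0.43,-0.04,1.0,0,0,0,-1],[0.65,-0.04,1.4,0,0,0,-1],[0.85,-0.04,1.8,0,0,0,-1],[1.1,-0.04,2.2,0,0,0,-1],[1.35,-0.04,2.65,0,0,0,-1],[1.65,-0.04,3.05,0,0,0,-1],[1.95,-0.04,3.45,0,0,0,-1],[2.25,-0.04,3.85,0,0,0,-1],[2.6,-0.04,4.2,0,0,0,-1],[2.95,-0.04,4.55,0,0,0,-1]],
  ],
)

```text
time: 27.85
tcp_pos: [0.5807, 0.1374, 0.081]
tool_rot: [0.458, 0.541, 0.455, -0.539]
wrist_force: [4.7, 5.8, -3.5]
gripper_width: -0.0001
```

```bash
python3 chk.py
```

```text
27.85 [0.58070669 0.13741182 0.08101022] 0.03021031383728132 0.09155355752936972 F 3.6387228922474555 6.520048794917422 -3.536916945269253
top 0.10371308696343762 [-0.10769258 -0.05956243  0.08144909  0.0986979 ] 1583
[[-3.14, 0.02, -5.66], [-2.93, 0.02, -4.68], [-2.62, 0.02, -3.73], [-2.22, 0.02, -2.81], [-1.73, 0.03, -1.94], [-1.16, 0.03, -1.12], [-0.51, 0.03, -0.37], [0.22, 0.02, 0.32], [1.01, 0.02, 0.94]]
```

Emit:
step_arm(
  deltas=[
    [[0.25,0,0.25,0,0,0,-1],[0.5,0,0.45,0,0,0,-1],[0.75,0,0.65,0,0,0,-1],[0.95,0,0.8,0,0,0,-1],[1.0,0,0.85,0,0,0,-1],[1.0,0,0.85,0,0,0,-1]],
  ],
)

```text
time: 28.65
tcp_pos: [0.5796, 0.1308, 0.072]
tool_rot: [0.457, 0.542, 0.456, -0.538]
wrist_force: [0.9, 12.6, 8.7]
gripper_width: -0.0001
```

```bash
python3 chk.py
```

```text
28.65 [0.57956779 0.13080242 0.07204236] 0.030177891603043565 0.08484683575992644 F -1.2400468457194957 12.56107571708873 8.714147549103469
top 0.09499346591002217 [-0.06980787 -0.06568574  0.07478876  0.09333389] 1532
[[-3.96, -0.01, -6.28], [-3.75, -0.0, -5.3], [-3.45, -0.0, -4.35], [-3.05, -0.0, -3.43], [-2.57, -0.0, -2.56], [-2.0, -0.01, -1.74], [-1.35, -0.01, -0.98], [-0.63, -0.01, -0.29], [0.16, -0.01, 0.33]]
```

Emit:
step_arm(
  deltas=[
    [[0.1,0,0.15,0,0,0,-1],[0.15,0,0.25,0,0,0,-1],[0.15,0,0.25,0,0,0,-1]],
  ],
)

```text
time: 29.08
tcp_pos: [0.5796, 0.1308, 0.0721]
tool_rot: [0.457, 0.543, 0.456, -0.537]
wrist_force: [-0.5, 12.8, 9.1]
gripper_width: 0.0
```

```bash
python3 chk.py
```

```text
29.075 [0.57963267 0.13082109 0.0720501 ] 0.03023880520252894 0.0848759591369748 F -2.645569769732715 12.572739638545142 9.115601497378085
top 0.09528632533177472 [-0.07050841 -0.06495768  0.07415825  0.09201754] 1547
[[-3.93, -0.01, -6.3], [-3.73, -0.01, -5.32], [-3.43, -0.01, -4.36], [-3.04, -0.01, -3.44], [-2.55, -0.01, -2.57], [-1.99, -0.01, -1.75], [-1.34, -0.02, -0.98], [-0.62, -0.02, -0.29], [0.17, -0.02, 0.33]]
```

Emit:
step_arm(
  deltas=[
    [[0,0,-1.5,0,0,0,-1],[-2,0,-4,0,0,0,-1],[-7,0,-6,0,0,0,-1],[-13,0,-6,0,0,0,-1],[-19,0,-6,0,0,0,-1],[-24,0,-6,0,0,0,-1],[-24,0,-6,0,0,0,-1],[-24,0,-6,0,0,0,-1]],
  ],
)

```text
time: 30.12
tcp_pos: [0.5873, 0.1885, 0.3112]
tool_rot: [0.456, 0.543, 0.456, -0.538]
wrist_force: [-0.4, 0.6, -0.8]
gripper_width: 0.0004
```

Run:
```python
from h import *
s=manip.get_state();print(s["time"],s["tcp_pos"],s["wrist_force"])
c=cap("wrist");P=cloud(c).reshape(-1,3);P=P[~np.isnan(P[:,0])];b=P[:,:2]-C;x=b@ax;y=b@ay
m=(abs(x)<.12)&(abs(y)<.1)&(P[:,2]>.085)&(P[:,2]<.11);print("wrist tray z",np.median(P[m,2]),"y",np.percentile(y[m],[1,99]),m.sum())
c=cap("scene");save("scene8",c["frame"]);Pi=cloud(c);d=cap("side");save("side8",d["frame"]);Ps=cloud(d)
for nm,p,zz in(("battery",(.523,.312),(.035,.05)),("can",(.51,-.067),(.125,.135)),("charger",(.72,-.21),(.055,.075)),("canister",(.68,-.385),(.08,.16)),("tray",(.536,.054),(.088,.11))):
  for v,now in(("scene",Pi),("side",Ps)):
    for n,q in(("now",now),("t0",np.load(f"/tmp/{v}.npz")["P"])):
        dd=np.linalg.norm(q[...,:2]-p,axis=2);k=(dd<.08)&(q[...,2]>zz[0])&(q[...,2]<zz[1]);print(nm,v,n,np.median(q[k],0).round(4),k.sum())
save("fin",np.hstack([c["frame"][140:360,130:400],d["frame"][130:350,160:450]]))
```

```text
30.125 [0.58728954 0.18849653 0.31121212] [-0.41868825  0.63619135 -0.80419222]
wrist tray z 0.09601736808896436 y [-0.0615917   0.07478487] 9910
battery scene now [0.5283 0.3132 0.0437] 711
battery scene t0 [0.5275 0.3133 0.0435] 740
battery side now [0.5184 0.3002 0.043 ] 234
battery side t0 [0.5169 0.3015 0.0427] 219
can scene now [ 0.5126 -0.0666  0.1285] 122
can scene t0 [ 0.5133 -0.0673  0.1287] 124
can side now [ 0.5095 -0.0726  0.129 ] 124
can side t0 [ 0.508 -0.073  0.129] 127
charger scene now [ 0.7243 -0.2012  0.0666] 432
charger scene t0 [ 0.7238 -0.2012  0.0668] 431
charger side now [ 0.7119 -0.2174  0.0663] 429
charger side t0 [ 0.7119 -0.2176  0.0664] 436
canister scene now [ 0.6967 -0.3595  0.1134] 677
canister scene t0 [ 0.6969 -0.3594  0.1132] 679
canister side now [ 0.6692 -0.3938  0.1145] 1053
canister side t0 [ 0.6693 -0.394   0.1146] 1049
tray scene now [0.5392 0.0612 0.0954] 1939
tray scene t0 [0.5405 0.0631 0.1042] 1915
tray side now [0.5309 0.0493 0.0956] 1208
tray side t0 [0.5322 0.0488 0.1042] 1298
```

View pics/fin.png

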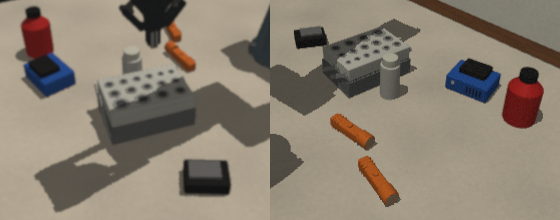

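The tray is level and home over the box at 96.0 mm. The torch and wrench are gone from the table and the bystanders are in place.

```bash
python3 -c "
from station import manip
print(manip.close_job())"
```

```text
the job is handed in; nothing more can be done
None
```

I opened the tray fully, laid the black torch and then the wrench on the compartment floor, closed the tray, and handed the job in at about 30 s on the robot's clock. No verdict was reported.

**Last checks:**
- **Tray:** its top read 96.0 mm in the wrist view, which is home height, and about 95.5 mm in the two fixed views. A further push against the stop did not move it.
- **Torch and wrench:** before closing, both lay flat in the compartment. Nothing inside stood above 44 mm, and the rim is at 52 mm.
- **Bystanders:** the battery pack, spray can, charger and canister read within about 2 mm of where they started, which is within measurement noise.

**Not perfectly clean:**
- **Wrench, first lowering:** the wrench stopped 5 mm short of the floor, I think because the gripper touched the edge of the open tray, with wrist force changes under 10 N. I lifted, moved 13 mm away from the tray and set it down properly.
- **Seating the tray open:** the wrist force read about 47 N in total at the open stop. That was the fingertips on the tray, higher than the suggested 8 to 16 N. It is under the 120 N wrist limit. The 40 N limit covers the arm and gripper body, which as far as I know were not touching anything then.
- **Box position:** the contact forces suggested my estimate was about 2 mm off along its y. I allowed for that when closing the tray.

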